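# Step a ratcheted tube carousel back one place

## Task

The tube carousel was stepped one place too far, and its ratchet pawl stops it from turning back. With a fingertip on its knob, tip the pawl back off the toothed ring until it stays back, push one of the black pegs so that the carousel turns backward (clockwise from above) by exactly one tooth (the next well back stands before the reader), then tip the pawl forward again so that it drops in at the foot of the next tooth. Never turn the carousel on forward, and leave the tubes in their wells unhandled and the things round about where they are.

Things in the scene. Friction and masses are not known exactly. Their poses are not given: they have to be found in the camera images.
- indexer: Fixed grey round base of the tube carousel, 208 mm across, 10 mm high. Origin on the bench under the carousel's axis, z up. The pawl stands at its +y edge; a white label reader (52 mm wide, 76 mm high, 107 to 137 mm from the axis) stands 225 degrees counterclockwise from its x and looks at the tubes.
- carousel (a joint): Turn of the carousel, rad; 0 at the start, positive = counterclockwise from above = forward (free direction), negative = clockwise = backward; one tooth back = -0.785. With the pawl down it turns back only 0.09 (play) until a tooth's upright face meets the pawl's nose; forward it clicks on under the pawl. Stiff (about 1 N at a peg), stays where it is left.
- hub (a point): Top centre of the carousel's hub, 48 mm above the bench, on the vertical axis; turns with it. The carousel is an aluminium disc 196 mm across whose top is 18 mm above the bench, with 8 white tube wells (21 mm across, top 50 mm above the bench) on a circle of radius 42 mm.
- far_tooth (a point): Crest of one tooth of the steel ratchet ring on the disc's edge (radius 80 to 96 mm); turns with it. 8 saw teeth, 0.785 rad apart: from an upright face 9 mm high (22 to 31 mm above the bench) each slopes gently down counterclockwise to the foot of the next face.
- far_peg (a point): Middle of the top of one of four upright black pegs on the disc, the one at the far side (at start 22.5 degrees counterclockwise from the base's x); turns with the carousel. Pegs: 10 mm thick, top 70 mm above the bench, foot at 18 mm, on a circle of radius 72 mm, 90 degrees apart. Push one sideways along the rim, clockwise to turn back.
- pawl (a joint): Tilt of the steel pawl about its axle, rad: 0 = nose down at the foot of a tooth, growing as the nose lifts up and back, to 2.0 at its stop. Above 0.3 it clears the teeth. Loose: left below 1.1 it falls down on the ring, left above 1.5 it falls back to the stop and stays. On the middle of a ramp it reads 0.1, on a crest 0.2; it drops fully in with the carousel at -0.82 to -0.68.
- pawl_axle (a point): Centre of the pawl on its axle, 43 mm above the bench; fixed to the base at x 44, y 88 mm of its frame; axle along the base's y. The pawl is 12 mm wide. A grey post (16 mm along x) carries it from the outer side, 8.5 to 22.5 mm from this point along +y, top 49 mm high. A stop pin, 34 mm high, stands 32 mm along +x.
- pawl_knob (a point): Centre of the black ball, 15 mm across, on the end of the pawl's stalk (7 mm thick), 44 mm from the axle. Pawl down: the stalk stands up, leaning 15 degrees toward the base's -x, ball 86 mm above the bench; pushed toward the base's +x it tips the pawl back. Pawl back: the stalk lies toward +x, 10 degrees below level.
- pawl_nose (a point): Lower corner of the pawl's nose. Pawl down: 44 mm from the axle toward the base's -x, 22 mm above the bench, on the ratchet ring. Pawl back: it is the top of the arm (about 15 mm thick), standing straight up, 49 mm above the axle; push it toward the base's -x by 50 degrees and the pawl falls down on the ring.
- read_point (a point): Point fixed to the base where the reader looks, on the circle of the wells, 60 mm above the bench. A well stands here at every tooth.
- tube_1: Loose capped sample tube, 16 mm across the cap, 80 mm long, standing upright in one of the wells, its bottom 20 mm and its cap's top 100 mm above the bench. Origin at the bottom. Not to be handled.
- tube_2: Loose capped sample tube, 16 mm across the cap, 80 mm long, standing upright in one of the wells, its bottom 20 mm and its cap's top 100 mm above the bench. Origin at the bottom. Not to be handled.
- tube_3: Loose capped sample tube, 16 mm across the cap, 80 mm long, standing upright in one of the wells, its bottom 20 mm and its cap's top 100 mm above the bench. Origin at the bottom. Not to be handled.
- tube_4: Loose capped sample tube, 16 mm across the cap, 80 mm long, standing upright in one of the wells, its bottom 20 mm and its cap's top 100 mm above the bench. Origin at the bottom. Not to be handled.
- tube_5: Loose capped sample tube, 16 mm across the cap, 80 mm long, standing upright in one of the wells, its bottom 20 mm and its cap's top 100 mm above the bench. Origin at the bottom. Not to be handled.
- buffer_bottle: Dropper bottle with a blue cap, 43 mm across, 111 mm high, standing loose on the bench near the base. Origin under its middle. To be left where it is.
- tweezers: Steel forceps 132 mm long (along own y), 8 mm high, lying loose on the bench beyond the pawl. Origin under the middle. To be left where they are.

How it is judged (in metres and radians):
On the way, in this order (a step that is already met when the one before it is completed fails the run):
1. the pawl is tipped back off the ring before the carousel turns (value of joint pawl above 1.5 rad and value of joint carousel above -0.2 rad), for 0.2 s.
2. the carousel is turned back most of a tooth with the pawl off the ring (value of joint carousel below -0.5 rad and value of joint pawl above 0.3 rad), for 0.1 s.
At the end, for the whole second after the job is handed in: The carousel stands one tooth back of its start (0.68 to 0.90 rad clockwise, at rest), the pawl is down at the foot of the next tooth (joint below 0.07 rad), and all five tubes still stand upright, bottomed in their wells (value of joint carousel between -0.9 and -0.68 rad and value of joint pawl below 0.07 rad and velocity of joint carousel between -0.05 and 0.05 rad/s and angle between each of tube_1, tube_2, tube_3, tube_4, tube_5's own z axis and vertical below 0.25 rad and height (world z) of each of tube_1, tube_2, tube_3, tube_4, tube_5 below 0.03 m); the robot touches nothing.
It fails at once if the carousel is turned back well past one tooth (more than 1.15 rad) (value of joint carousel below -1.15 rad).
It fails at once if the carousel is turned on forward (more than 0.3 rad) (value of joint carousel above 0.3 rad).
It fails at once if a tube is pushed or gripped (more than 2 N) (contact force between any of the fingers, the arm and tube_1 above 2 N or contact force between any of the fingers, the arm and tube_2 above 2 N or contact force between any of the fingers, the arm and tube_3 above 2 N or contact force between any of the fingers, the arm and tube_4 above 2 N or contact force between any of the fingers, the arm and tube_5 above 2 N).
It fails at once if a tube is lifted or tipped (height (world z) of any of tube_1, tube_2, tube_3, tube_4, tube_5 above 0.032 m or angle between any of tube_1, tube_2, tube_3, tube_4, tube_5's own z axis and vertical above 0.35 rad).
It fails at once if a bystander is moved more than 20 mm (distance of any of buffer_bottle, tweezers from where it was at the start of the episode above 0.02 m).
It also fails if it takes over 48 s, if anything falls off the work surface, if the arm or the gripper's body presses on something with over 40 N, if the wrist force passes 120 N, or if a joint passes its speed limit or range.

## Robot

A 6-joint arm with a two-finger parallel gripper is mounted at the origin on the work surface; the furniture and walls round the work are solid. World frame = base frame: x ahead of the robot, y to its left, z up, the work surface at z = 0. Lengths are in mm, angles in rad, forces in N, time in s.
With the tool pointing down it reaches from about 300 to 775 mm from the base axis. Payload 14.6 kg.
Tool frame: the origin (TCP) lies on the centre line of the jaws, within the pads' length; the fingertips stand 8 mm ahead of it and the grasp point (between the pads) lies 11 mm behind it; z points along the fingers, y is the line along which they close (so a half turn about z gives the same grasp; the last joint's range is limited). The gripper opens to 94 mm and grips with 3 to 60 N. Pads are 16 mm wide; open, the fingers measure 119 mm over their backs; the gripper's body (75 mm by 177 mm) begins 78 mm behind the grasp point.
Start: joints at [1.035, 0.3, 1.521, -0, 1.321, -0.067], TCP at [248.495, 490.652, 213.446] pointing down, gripper open.
Joint ranges: [-3.03, 3.03], [-0.79, 2.21], [0.23, 2.52], [-1.04, 4.18], [0, 3.07], [-2.55, 2.55]. Speed limits (rad/s): [2.22, 2.22, 2.57, 3.14, 3.14, 3.14].

## Interface

Orientations are given as [roll, pitch, yaw] about the fixed x, y, z axes, in that order (R = Rz(yaw) Ry(pitch) Rx(roll)).
In Python, from cell import manip gives the robot as it stands.
- The arm moves only by the tool jog_arm, never from a script. Its argument "rows" is one flat list of numbers, 7 for each row, row after row: the shift along the world's x, y, z in cm, then the turn, a rotation vector about the world's x, y, z in rad, then the closure, from 0 (fully open) to 1 (shut). In form: [dx, dy, dz, rx, ry, rz, fingers, dx, dy, dz, rx, ry, rz, fingers, ...]. A call has 1 to 20 rows; each row shifts and turns the commanded pose from where the row before left it; what a row does not reach is not made up. A row lasts 1/12 s, in which the tool goes at most 41.7 mm and 7.16 degrees, less where a joint would pass 70% of its speed; a pose out of reach is approached as far as the arm can. A call with a gripper value outside its range is refused whole. The fingers move at their own pace and stop on an object; "newtons" is the grip in N (left out, the last holds). Time passes only in rows, so rows that do not move let the fingers close. It gives the time, the measured TCP pose, the force, the opening and the grip force at its end, in the units of the state.
- manip.read_state(): the state, without advancing time (a new reading comes with each control period).
- manip.camera(name): name is "scene" or "top"; returns (picture, depth): 480x640x3 uint8, blue, green, red; 480x640 float32, mm along the optical axis (not along the pixel's ray), 0 where there is no reading.
- manip.camera_model(name): a dict with "K" (3x3 intrinsics, pixels), "R" (3x3) and "t" (3): a world point X has camera coordinates R X + t. Camera axes: x right, y down, z forward; pixel columns grow to the right and rows downward; lengths in mm; the calibration is good to about 2 mm. A picture is of the moment at which its call begins. camera_model takes no time and is no camera call.
- manip.sign_off(): hands the job in; it is judged then, once.
The state is a dict: "clock": time; "joints": joint angles; "qd": joint speeds; "effort": joint torques, N m; "eef_pos": TCP position; "eef_rot": TCP orientation; "wrist_force": force on the tool from outside, world axes, zero at the start; "moment": the same for the moment, N m; "finger_gap": finger opening in mm; "finger_force": force on a finger pad.
Only numpy, scipy, OpenCV 4.12 (cv2) and the standard library are available. Lean on these libraries where they do the work, as an engineer would, in place of code of your own. Each camera call takes 0.05 s, during which the arm holds its last target. There are 200 camera calls.

## Working session

There is one attempt and no reset: what is moved stays moved. The work goes in short steps, Python scripts to look and compute and a tool call to move; the robot and the scene stay as the last step left them, time stands still between calls to the robot, and variables do not carry over. Pictures are saved under pics/ and viewed, at most 10 in all, crops included, and the job is handed in when it is done.

Besides the shell and the picture viewer there is one more tool, called after "Call:" as a command line: name --argument value ..., lists and objects as JSON in quotes. jog_arm: Moves the arm, as the interface text tells. Its arguments: {"type":"object","properties":{"rows":{"type":"array"},"newtons":{"type":"number"}},"required":["rows"]}

```bash
mkdir -p pics; python3 - <<'E'
from cell import manip
import cv2,numpy as np
for n in("scene","top"):
    p,d=manip.camera(n);cv2.imwrite(f"pics/{n}0.png",p);np.savez(f"pics/{n}0.npz",p=p,d=d)
    m=manip.camera_model(n);R=np.array(m["R"]);print(n,np.round(m["K"],1).tolist(),np.round(R,3).tolist(),"C",np.round(-R.T@np.array(m["t"])),(d>0).mean())
print(manip.read_state())
E
```

```text
scene [[514.2, 0.0, 313.6], [0.0, 514.2, 243.4], [0.0, 0.0, 1.0]] [[0.632, -0.775, 0.008], [-0.392, -0.329, -0.859], [0.668, 0.54, -0.512]] C [-127. -262.  530.] 0.996044921875
top [[472.0, 0.0, 323.2], [0.0, 472.0, 243.0], [0.0, 0.0, 1.0]] [[0.025, -0.999, -0.035], [-0.999, -0.024, -0.049], [0.048, 0.036, -0.998]] C [367. 160. 927.] 0.996044921875
{'clock': 0.1, 'joints': array([ 1.03541141e+00,  3.00402098e-01,  1.52149778e+00, -8.27923331e-07,
        1.32068063e+00, -6.66066609e-02]), 'qd': array([-6.10263770e-04, -1.98527658e-03, -1.04516886e-03,  4.37847269e-04,
       -1.59633160e-03, -2.75370760e-05]), 'effort': array([ 1.95813154e-03, -5.32646799e+01, -3.53282726e+01,  7.09909969e-02,
        2.35158240e-02, -1.51103832e-04]), 'eef_pos': array([248.38486813, 490.47904465, 212.95941011]), 'eef_rot': array([-3.14060694e+00, -6.49488823e-05,  2.67281457e+00]), 'wrist_force': array([-0.55665751, -0.2380468 ,  0.58107464]), 'moment': array([ 0.05438128, -0.04478305, -0.01621897]), 'finger_force': 0.0, 'finger_gap': 94.10735708647545}
```

View pics/top0.png

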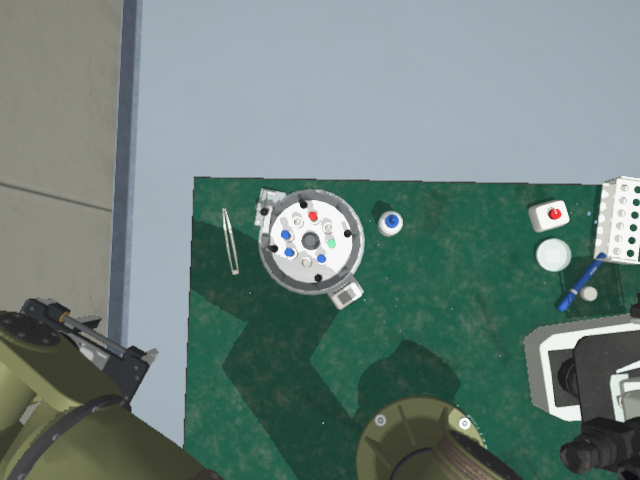

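View pics/scene0.png

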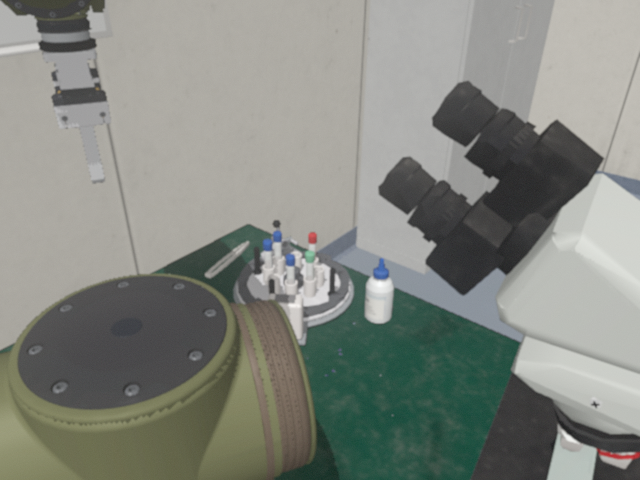

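The top view shows the carousel centred near (311,241), pegs at about (304,204), (347,233), (318,278), (274,248), the knob at (264,212), the reader at (346,293) and the tweezers at (231,240). In the scene view the carousel is near (293,285) and the knob at (277,224). Next I'll measure these.

```bash
cat > h.py <<'E'
from cell import manip
import cv2,numpy as np
def ray(n,u,v):
    m=manip.camera_model(n);K,R,t=[np.array(m[k],float) for k in"KRt"]
    return -R.T@t, R.T@np.linalg.solve(K,[u,v,1.])
def onplane(n,u,v,z):
    C,d=ray(n,u,v);return C+d*(z-C[2])/d[2]
def proj(n,X):
    m=manip.camera_model(n);K,R,t=[np.array(m[k],float) for k in"KRt"];c=K@(R@np.array(X,float)+t);return c[:2]/c[2]
def tri(a,b):
    (C1,d1),(C2,d2)=ray("top",*a),ray("scene",*b)
    s=np.linalg.lstsq(np.c_[d1,-d2],C2-C1,rcond=None)[0];P,Q=C1+d1*s[0],C2+d2*s[1];return (P+Q)/2,np.linalg.norm(P-Q)
def bp(n,d,u,v):
    C,r=ray(n,u,v);return C+r*d[int(round(v)),int(round(u))]
def blobs(mask,lo=4,hi=4000):
    k,_,s,c=cv2.connectedComponentsWithStats(mask.astype(np.uint8));return [(c[i].round(1).tolist(),int(s[i,4])) for i in range(1,k) if lo<=s[i,4]<=hi]
E
python3 - <<'E'
from h import *
for n,(x0,y0,x1,y1) in dict(top=(215,170,410,315),scene=(200,205,400,350)).items():
    z=np.load(f"pics/{n}0.npz");p,d=z["p"],z["d"]
    mk=np.zeros(p.shape[:2],bool);mk[y0:y1,x0:x1]=1
    hsv=cv2.cvtColor(p,cv2.COLOR_BGR2HSV)
    S,V,H=hsv[...,1],hsv[...,2],hsv[...,0]
    for nm,m in dict(dark=(p.max(2)<50),blue=(H>105)&(H<130)&(S>150)&(V>60),red=((H<8)|(H>172))&(S>150),green=(H>55)&(H<80)&(S>80)&(V>130)).items():
        print(n,nm)
        for c,a in blobs(m&mk,5): print("  ",c,a,bp(n,d,*c).round(0))
    cv2.imwrite(f"pics/{n}0c.png",cv2.resize(p[y0:y1,x0:x1],None,fx=4,fy=4,interpolation=cv2.INTER_CUBIC))
E
```

```text
top dark
   [302.9, 204.4] 31 [480. 231.  54.]
   [263.5, 211.2] 24 [462. 298.  93.]
   [346.7, 234.2] 20 [426. 149.  58.]
   [273.8, 248.4] 30 [397. 283.  56.]
   [317.6, 277.7] 31 [345. 199.  71.]
top blue
   [391.6, 220.9] 117 [448.  72. 109.]
   [284.6, 234.2] 47 [421. 258.  99.]
   [288.4, 252.0] 48 [390. 251. 100.]
   [321.0, 258.2] 41 [380. 193. 101.]
top red
   [312.4, 215.6] 48 [455. 210. 100.]
top green
   [331.1, 243.0] 45 [407. 176.  98.]
scene dark
scene blue
   [380.9, 267.5] 15 [450.  71.  96.]
scene red
scene green
```

View pics/top0c.png

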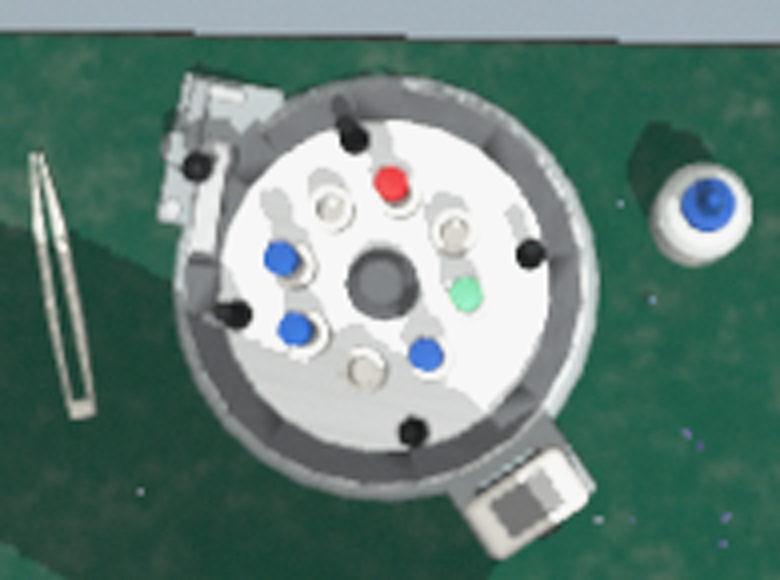

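View pics/scene0c.png

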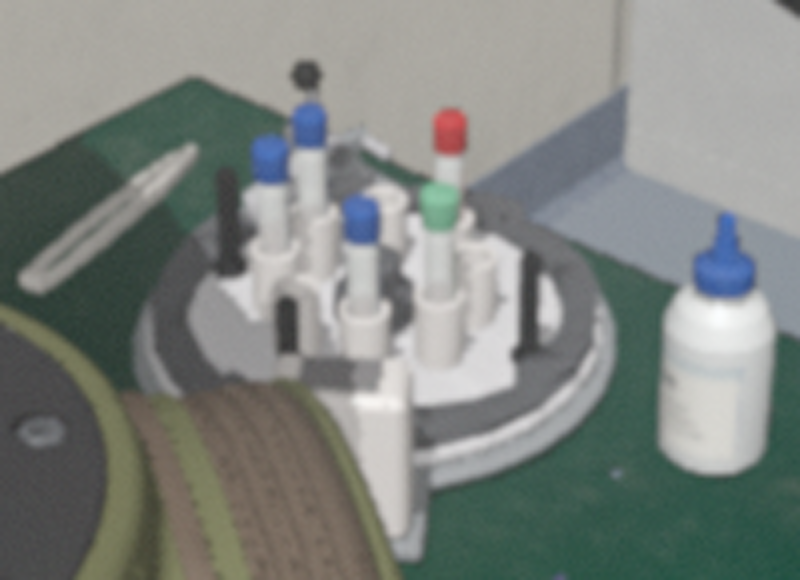

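The crops show the knob at top (264.2,211.5) / scene (276.5,223.6). The left peg top is at top (273.5,248.5) / scene (257.2,248.2), and the right peg top at top (346.5,234) / scene (332.5,268.5). The pawl lies down between the knob and the ring.

```bash
python3 - <<'E'
from h import *
from scipy.optimize import least_squares
print("knob",tri((264.0,211.4),(276.5,223.6)))
print("Lpeg",tri((273.2,248.6),(257.2,247.8)))
print("Rpeg",tri((347.3,233.2),(332.5,268.3)))
print("red",tri((312.6,215.4),(312.5,233.4)))
# fit from top: pegs tops @70, at base angles 22.5+90k; knob; hub @48
T=lambda u,v,z:onplane("top",u,v,z)[:2]
obs=[T(*q,70) for q in[(303.2,204.0),(273.4,248.6),(317.7,278),(347.3,233.6)]]
kn=T(264,211.4,86);hub=T(215+380/4,170+283/4,48)
a=np.deg2rad(22.5+90*np.arange(4));mod=[72*np.array([np.cos(x),np.sin(x)]) for x in a]+[np.array([44-11.4,88]),np.zeros(2)]
dat=obs+[kn,hub]
def f(p,dat=dat):
    c,s=np.cos(p[2]),np.sin(p[2]);R=np.array([[c,-s],[s,c]])
    return np.concatenate([R@m+p[:2]-o for m,o in zip(mod,dat)])
r=least_squares(f,[410,215,-.2]);print(r.x.round(3),np.degrees(r.x[2]),r.fun.reshape(-1,2).round(1).tolist())
c,s=np.cos(r.x[2]),np.sin(r.x[2])
W=lambda x,y:(np.array([[c,-s],[s,c]])@[x,y]+r.x[:2]).round(1)
print("knob",W(32.6,88),"axle",W(44,88),"stop knob",W(44+43.3,88),[W(*m) for m in mod[:4]])
for nm,u,v,z in [("blue1",284.6,234.2,100),("blue2",288.4,252,100),("blue3",321,258.2,100),("red",312.4,215.6,100),("green",331.1,243,100),("twTop",224,209,8),("twBot",235.5,272.5,8),("bottle",391.6,220.9,105)]:
    w=T(u,v,z);b=np.array([[c,s],[-s,c]])@(w-r.x[:2]);print(nm,w.round(1),"base",b.round(1),np.hypot(*b).round(1),np.degrees(np.arctan2(b[1],b[0])).round(1))
for n,X in(("top",(*W(32.6,88),86)),("scene",(*W(32.6,88),86))): print(proj(n,X))
E
```

```text
knob (array([461.44684469, 298.36946828,  87.89115067]), np.float64(0.8378923655396333))
Lpeg (array([395.28103423, 281.92488566,  74.33859934]), np.float64(1.5366396292211448))
Rpeg (array([427.44121342, 147.06882771,  73.50158113]), np.float64(1.516575787704806))
red (array([454.64714302, 209.7873035 , 103.10181968]), np.float64(0.45299196047173435))
[ 4.12243e+02  2.15310e+02 -1.75000e-01] -10.024633679894515 [[3.7, 1.5], [0.7, 4.0], [-2.7, 0.4], [1.3, -2.6], [-2.3, -2.1], [-0.8, -1.2]]
knob [459.7 296.3] axle [470.9 294.3] stop knob [513.5 286.8] [array([482.5, 230.9]), array([396.7, 285.6]), array([341.9, 199.8]), array([427.8, 145. ])]
blue1 [420.8 258.3] base [ 0.9 43.8] 43.8 88.8
blue2 [389.6 250.7] base [-28.4  30.9] 42.0 132.6
blue3 [380.1 193.1] base [-27.7 -27.5] 39.1 -135.2
red [454.8 210.1] base [42.8  2.3] 42.8 3.1
green [407.2 176. ] base [  1.9 -39.6] 39.6 -87.2
twTop [473.8 390.6] base [ 30.1 183.4] 185.8 80.7
twBot [349.5 363.5] base [-87.6 135. ] 160.9 123.0
bottle [448.   71.6] base [  60.2 -135.3] 148.0 -66.0
[265.10432727 212.66362251]
[276.9522462 225.2474775]
```

Call:
jog_arm --rows '[1.5,-1.5,0,0,0,0.1,1,2,-2,0,0,0,0.1,1,2,-2,0,0,0,0.096,1,2,-2,0,0,0,0,1,2,-2,0,0,0,0,1,2,-2,0,0,0,0,1,2,-2,0,0,0,0,1,2,-2,0,0,0,0,1,2,-2,-1,0,0,0,1,0.9,-1.3,-2,0,0,0,1,0,0,0,0,0,0,1,0,0,0,0,0,0,1]'

```text
clock: 1.1
eef_pos: [432.3, 302.1, 182.8]
eef_rot: [-3.14, -0.002, 2.967]
wrist_force: [-0.2, -0.2, 0.8]
finger_gap: 17.3
finger_force: 0.0
```

```bash
python3 - <<'E'
from h import *
d=np.load("pics/top0.npz")["d"]
for q in[(300,100),(300,170),(150,250),(100,100),(266,203),(262,216),(272,200)]:print(q,bp("top",d,*q).round(0))
s=manip.read_state();print(s["eef_pos"].round(1),s["eef_rot"].round(3),s["finger_gap"],s["wrist_force"].round(1),s["joints"].round(2),s["clock"])
E
```

```text
(300, 100) [ 975.  321. -781.]
(300, 170) [ 715.  314. -783.]
(150, 250) [ 409.  858. -782.]
(100, 100) [ 890.  957. -567.]
(266, 203) [487. 308.   9.]
(262, 216) [462. 315.   6.]
(272, 200) [494. 296.   7.]
[432.3 302.1 182.8] [-3.140e+00 -2.000e-03  2.967e+00] 17.258592589476606 [-0.2 -0.2  0.8] [ 0.54  0.28  1.62  0.    1.24 -0.86] 1.1
```

Call:
jog_arm --rows '[0,0,-2.5,0,0,0,1,0,0,-2.5,0,0,0,1,0,0,-2.5,0,0,0,1,0,0,-1.5,0,0,0,1,0.4,-0.1,-0.9,0,0,0,1,0,0,0,0,0,0,1,0,0,0,0,0,0,1]'

```text
clock: 1.68
eef_pos: [436.8, 302.3, 85.4]
eef_rot: [3.141, 0.001, 2.969]
wrist_force: [-0.4, -0.5, 0.6]
finger_gap: 0.7
finger_force: 0.0
```

```bash
python3 - <<'E'
from h import *
o=[]
for n,(x0,y0,x1,y1) in dict(top=(235,170,365,300),scene=(215,150,345,280)).items():
    p,d=manip.camera(n);o.append(cv2.resize(p[y0:y1,x0:x1],(400,400),interpolation=cv2.INTER_CUBIC))
cv2.imwrite("pics/a1.png",np.hstack(o))
E
```

```text
(no output)
```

View pics/a1.png

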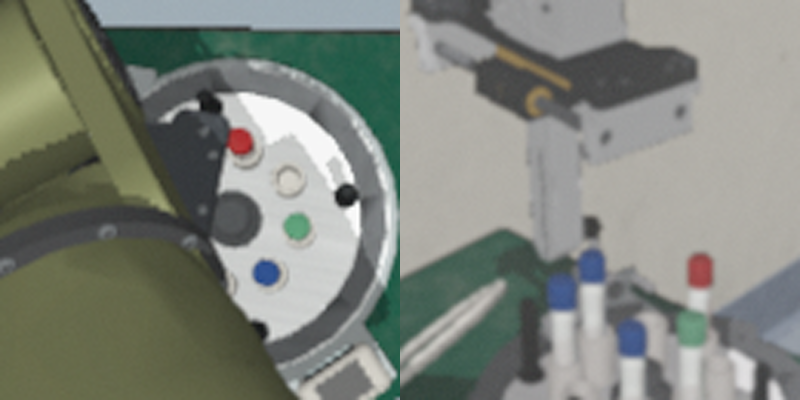

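The scene view shows the closed finger (right half of the picture, edge at 580,250) just left of the knob (590,228), as planned. Now I'll tip the pawl.

Call:
jog_arm --rows '[0.9,-0.16,0,0,0,0,1,0.9,-0.16,0,0,0,0,1,0.95,-0.16,0,0,0,0,1,0.9,-0.16,-0.25,0,0,0,1,0.87,-0.15,-0.25,0,0,0,1,0.79,-0.14,-0.8,0,0,0,1,0.59,-0.1,-0.7,0,0,0,1,0.49,-0.09,-0.7,0,0,0,1,0,0,0,0,0,0,1,0,0,0,0,0,0,1,0,0,0,0,0,0,1]'

```text
clock: 2.7
eef_pos: [500.3, 290.6, 57.5]
eef_rot: [3.142, 0.0, 2.969]
wrist_force: [0.4, 0.6, 0.5]
finger_gap: 0.4
finger_force: 0.0
```

```bash
python3 - <<'E'
from h import *
o=[]
for n,(x0,y0,x1,y1) in dict(top=(235,170,365,300),scene=(215,150,345,280)).items():
    p,d=manip.camera(n);o.append(cv2.resize(p[y0:y1,x0:x1],(400,400),interpolation=cv2.INTER_CUBIC))
cv2.imwrite("pics/a2.png",np.hstack(o))
E
```

```text
(no output)
```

View pics/a2.png

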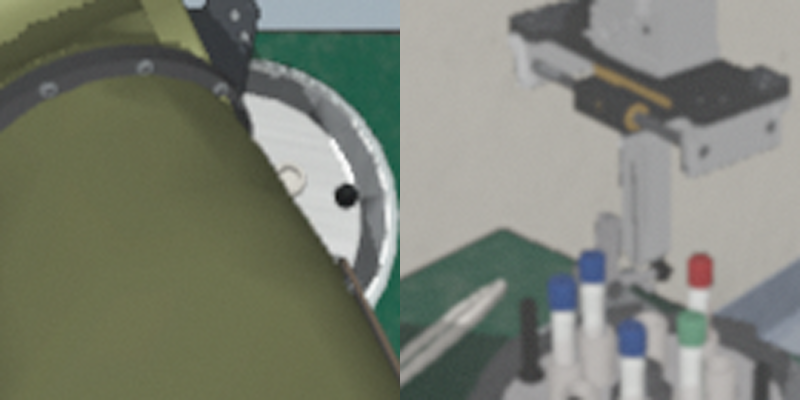

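The pawl is back: its arm stands up at (608,235) and the knob lies at (660,270), with no force on the wrist. Next I'll lift and go to the far peg's counterclockwise side.

Call:
jog_arm --rows '[0,0,2.5,0,0,0,1,0,0,3,0,0,0,1,0,0,2,0,0,0,1,-0.5,-1.8,0,0,0,0,1,-0.6,-1.85,0,0,0,0,1,0,0,0,0,0,0,1,0,0,0,0,0,0,1]'

```text
clock: 3.38
eef_pos: [489.5, 253.8, 133.1]
eef_rot: [3.141, 0.001, 2.968]
wrist_force: [0.1, 0.6, 0.4]
finger_gap: 0.4
finger_force: 0.0
```

```bash
python3 - <<'E'
from h import *
o=[]
for n,(x0,y0,x1,y1) in dict(top=(235,170,365,300),scene=(215,150,345,280)).items():
    p,d=manip.camera(n);o.append(cv2.resize(p[y0:y1,x0:x1],(400,400),interpolation=cv2.INTER_CUBIC))
cv2.imwrite("pics/a3.png",np.hstack(o))
s=manip.read_state();print(s["eef_pos"])
E
```

```text
[489.61027162 254.55283899 132.71990612]
```

View pics/a3.png

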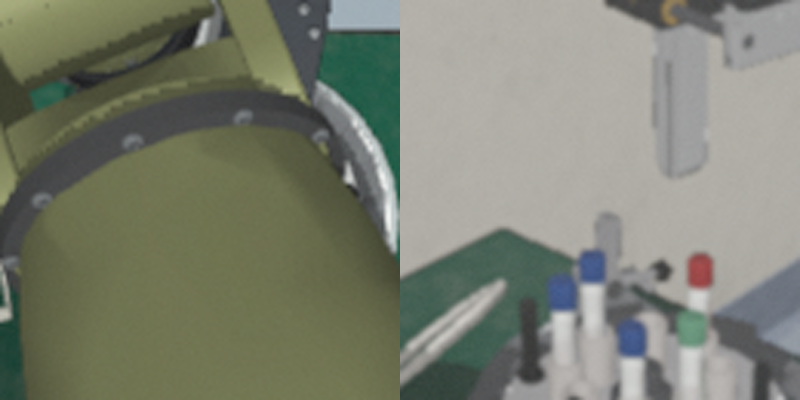

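The pawl stays back (arm at 608,235), and the finger hangs above at (680,175). Down, then push.

Call:
jog_arm --rows '[0,0,-2.5,0,0,0,1,0,0,-2.5,0,0,0,1,0,0,-2.5,0,0,0,1,0,0,0,0,0,0,1,0,0,0,0,0,0,1]'

```text
clock: 3.9
eef_pos: [489.1, 254.3, 57.0]
eef_rot: [-3.141, -0.002, 2.969]
wrist_force: [0.2, 0.9, 0.7]
finger_gap: 0.3
finger_force: 0.0
```

Call:
jog_arm --rows '[-0.1,-0.59,0,0,0,0,1,-0.1,-0.59,0,0,0,0,1,-0.1,-0.59,0,0,0,0,1,-0.1,-0.59,0,0,0,0,1,-0.1,-0.59,0,0,0,0,1,-0.1,-0.59,0,0,0,0,1,-0.1,-0.59,0,0,0,0,1,-0.1,-0.59,0,0,0,0,1,-0.1,-0.5,0,0,0,0,1,-0.05,-0.3,0,0,0,0,1,0,0,0,0,0,0,1,0,0,0,0,0,0,1,0,0,0,0,0,0,1]'

```text
clock: 4.98
eef_pos: [480.0, 198.8, 57.4]
eef_rot: [-3.141, 0.0, 2.969]
wrist_force: [0.5, -0.5, -0.7]
finger_gap: 0.6
finger_force: 0.0
```

Call:
jog_arm --rows '[0.1,0.6,0,0,0,0,1,0,0,2.5,0,0,0,1,0,0,2.5,0,0,0,1,0,0,3,0,0,0,1,0,0,3,0,0,0,1,0,0,3,0,0,0,1,0,2.5,0,0,0,0,1,-1,2.5,0,0,0,0,1,-2,2.5,0,0,0,0,1,-2,2.5,0,0,0,0,1,-2,2.5,0,0,0,0,1,-2,2.5,0,0,0,0,1,-2,2.5,0,0,0,0,1,-2,2.5,0,0,0,0,1,-2,2.5,0,0,0,0,1,-2,2.5,0,0,0,0,1,-2,2.5,0,0,0,0,1,-2,2.5,0,0,0,0,1,0,0,0,0,0,0,1]'

```text
clock: 6.57
eef_pos: [267.3, 508.3, 197.2]
eef_rot: [3.141, -0.001, 2.973]
wrist_force: [-0.3, -0.3, -0.4]
finger_gap: 0.1
finger_force: 0.0
```

```bash
python3 - <<'E'
from h import *
p,d=manip.camera("top");cv2.imwrite("pics/top1c.png",cv2.resize(p[170:315,215:410],None,fx=4,fy=4,interpolation=cv2.INTER_CUBIC))
def pts(p):
    hsv=cv2.cvtColor(p,cv2.COLOR_BGR2HSV);H,S,V=[hsv[...,i] for i in range(3)]
    mk=np.zeros(p.shape[:2],bool);mk[170:315,250:370]=1
    r=[]
    for nm,m,z in(("dark",p.max(2)<50,70),("blue",(H>105)&(H<130)&(S>150)&(V>60),100),("red",((H<8)|(H>172))&(S>150),100),("green",(H>55)&(H<80)&(S>80)&(V>130),100)):
        for c,a in blobs(m&mk,12,300):
            w=onplane("top",*c,z)[:2]-[412.5,215.5];r.append((nm,c,a,np.hypot(*w).round(1),np.degrees(np.arctan2(w[1],w[0])).round(1)))
    return r
for q in(np.load("pics/top0.npz")["p"],p):
    print()
    for r in pts(q):print(*r)
print(manip.read_state()["eef_pos"])
E
```

```text
dark [302.9, 204.4] 31 67.2 12.4
dark [263.5, 211.2] 24 100.7 59.2
dark [346.7, 234.2] 20 68.1 -79.1
dark [273.8, 248.4] 30 67.4 103.9
dark [317.6, 277.7] 31 69.2 -166.7
blue [284.6, 234.2] 47 43.6 79.0
blue [288.4, 252.0] 48 42.0 123.0
blue [321.0, 258.2] 41 39.4 -145.3
red [312.4, 215.6] 48 42.6 -7.2
green [331.1, 243.0] 45 39.8 -97.6

dark [273.6, 186.0] 21 120.4 35.1
dark [331.5, 210.4] 28 67.5 -34.4
dark [279.5, 220.0] 32 67.0 57.5
dark [341.3, 261.7] 15 69.1 -122.7
dark [288.7, 272.1] 38 69.2 147.8
blue [295.0, 219.2] 46 43.3 35.6
blue [285.3, 234.0] 46 42.5 78.2
blue [303.0, 261.5] 42 40.0 167.0
red [327.5, 225.7] 48 40.9 -52.3
green [320.8, 258.2] 45 39.2 -145.7
[268.79208222 506.63266868 197.09848943]
```

View pics/top1c.png

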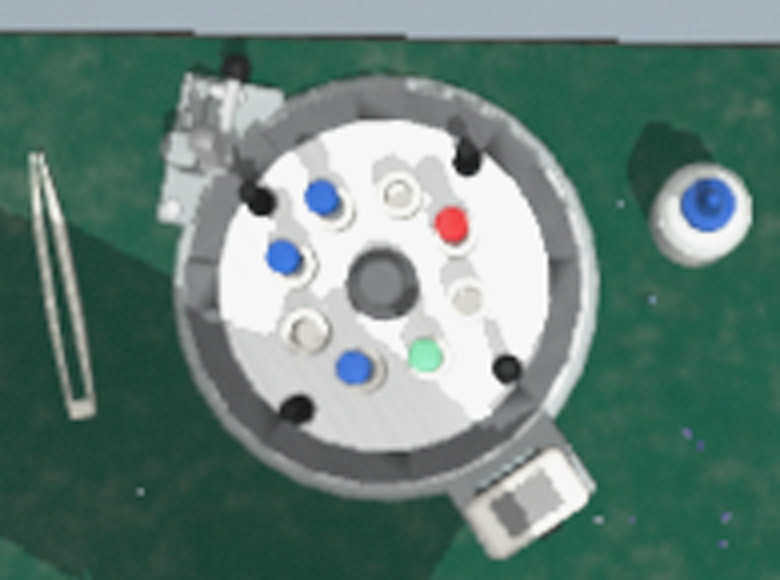

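The carousel is about one tooth back (pegs at -34.4, 57.5, 147.8 and -122.7 degrees; knob back at crop (235,65)). Peg rotation averages -45.6 degrees. I'll refine that with the tooth ring.

```bash
python3 - <<'E'
from h import *
p1,_=manip.camera("top");p0=np.load("pics/top0.npz")["p"]
th=np.deg2rad(np.arange(0,360,.25))
def prof(p,o):
    r=[]
    for rad in np.arange(83,94,2):
        q=np.array([proj("top",(412.5+o[0]+rad*np.cos(t),215.5+o[1]+rad*np.sin(t),26)) for t in th],np.float32)
        r.append(cv2.remap(cv2.cvtColor(p,cv2.COLOR_BGR2GRAY),q[:,:1],q[:,1:],cv2.INTER_CUBIC)[:,0])
    return np.mean(r,0)
a,b=prof(p0,(0,0)),prof(p1,(0,0))
g=lambda x:np.gradient(cv2.GaussianBlur(x.astype(np.float32).reshape(-1,1),(1,9),0)[:,0])
ga,gb=g(a),g(b)
deg=np.degrees(th)
for lo,hi in((120,300),(-20+360,360),(270,340),(120,200),(200,300),(0,30)):
    w=(deg>=lo)&(deg<=hi)
    s=np.arange(-24,25);cc=[np.corrcoef(ga[w],np.roll(gb,-k)[w])[0,1] for k in s];i=int(np.argmax(cc));print(lo,hi,"shift deg",s[i]*.25,round(cc[i],2))
E
```

```text
Traceback (most recent call last):
  File "h.py", line 9, in proj
    m=manip.camera_model(n);K,R,t=[np.array(m[k],float) for k in"KRt"];c=K@(R@np.array(X,float)+t);return c[:2]/c[2]
ValueError: time passes only in moves, steps and waits
```

```bash
sed -i 's/manip.camera_model(n)/CM(n)/; 2a import functools\nCM=functools.lru_cache(None)(lambda n:manip.camera_model(n))' h.py; python3 - <<'E'
from h import *
p1,_=manip.camera("top");p0=np.load("pics/top0.npz")["p"]
th=np.deg2rad(np.arange(0,360,.25));deg=np.degrees(th)
def prof(p):
    r=[]
    for rad in np.arange(83,94,2):
        q=np.array([proj("top",(412.5+rad*np.cos(t),215.5+rad*np.sin(t),26)) for t in th],np.float32)
        r.append(cv2.remap(cv2.cvtColor(p,cv2.COLOR_BGR2GRAY),q[:,:1].copy(),q[:,1:].copy(),cv2.INTER_CUBIC)[:,0])
    return np.gradient(cv2.GaussianBlur(np.mean(r,0).astype(np.float32).reshape(-1,1),(1,9),0)[:,0])
ga,gb=prof(p0),prof(p1)
for lo,hi in((120,300),(270,340),(120,200),(200,300),(0,30)):
    w=(deg>=lo)&(deg<=hi)
    s=np.arange(-24,25);cc=[np.corrcoef(ga[w],np.roll(gb,-k)[w])[0,1] for k in s];i=int(np.argmax(cc));print(lo,hi,"shift deg",s[i]*.25,round(cc[i],2))
E
```

```text
120 300 shift deg -0.25 0.7
270 340 shift deg -0.75 0.76
120 200 shift deg -0.25 0.76
200 300 shift deg -0.25 0.68
0 30 shift deg -6.0 0.37
```

The ring agrees: about -0.79 rad, inside the drop-in range. Now I'll go to the +x side of the upright nose.

Call:
jog_arm --rows '[1.9,-1.8,0,0,0,0,1,1.9,-1.8,0,0,0,0,1,1.9,-1.8,0,0,0,0,1,1.9,-1.8,0,0,0,0,1,1.9,-1.8,0,0,0,0,1,1.9,-1.8,0,0,0,0,1,1.9,-1.8,0,0,0,0,1,1.9,-1.8,0,0,0,0,1,1.9,-1.8,0,0,0,0,1,1.9,-1.8,0,0,0,0,1,1.9,-1.8,0,0,0,0,1,2.0,-1.8,0,0,0,0,1,0,0,-2,0,0,0,1,0,0,-2,0,0,0,1,0,0,0,0,0,0,1,0,0,0,0,0,0,1]'

```text
clock: 8.05
eef_pos: [499.9, 287.8, 157.3]
eef_rot: [-3.141, -0.001, 2.968]
wrist_force: [-0.7, -0.3, 0.2]
finger_gap: 0.5
finger_force: 0.0
```

Call:
jog_arm --rows '[-0.1,0.25,-2.5,0,0,0,1,0,0,-2.5,0,0,0,1,0,0,-2,0,0,0,1,0,0,-1,0,0,0,1,0,0,0,0,0,0,1,0,0,0,0,0,0,1]'

```text
clock: 8.55
eef_pos: [499.4, 291.5, 78.8]
eef_rot: [3.141, 0.001, 2.969]
wrist_force: [0.7, 0.1, 0.3]
finger_gap: 0.0
finger_force: 0.0
```

Call:
jog_arm --rows '[-0.9,0.16,0.1,0,0,0,1,-0.9,0.16,0.1,0,0,0,1,-0.9,0.16,0.25,0,0,0,1,-0.9,0.16,0.25,0,0,0,1,-0.6,0.1,-0.1,0,0,0,1,-0.6,0.1,-0.1,0,0,0,1,-0.8,0.14,-0.3,0,0,0,1,-0.8,0.14,0,0,0,0,1,-0.8,0.14,0,0,0,0,1,0,0,0,0,0,0,1,0,0,0,0,0,0,1,0,0,0,0,0,0,1]'

```text
clock: 9.55
eef_pos: [427.1, 303.9, 79.6]
eef_rot: [3.141, 0.0, 2.969]
wrist_force: [-0.1, 0.1, 0.8]
finger_gap: 0.7
finger_force: 0.0
```

```bash
python3 - <<'E'
from h import *
p,d=manip.camera("scene");cv2.imwrite("pics/a4.png",cv2.resize(p[150:280,215:345],(520,520),interpolation=cv2.INTER_CUBIC))
E
```

```text
(no output)
```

View pics/a4.png

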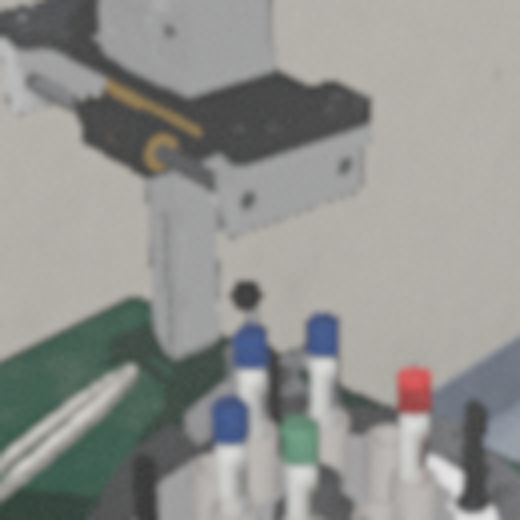

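The pawl has fallen: the knob at crop (246,295) is scene pixel (276.5,223.8), the same as its start. I'll retreat, then verify both joints.

Call:
jog_arm --rows '[0,0,2.5,0,0,0,1,0,0,3,0,0,0,1,0,0,3,0,0,0,1,0,0,3,0,0,0,1,-2,2.5,0,0,0,0,1,-2,2.5,0,0,0,0,1,-2,2.5,0,0,0,0,1,-2,2.5,0,0,0,0,1,-2,2.5,0,0,0,0,1,-2,2.5,0,0,0,0,1,-2,2.5,0,0,0,0,1,-2,2.5,0,0,0,0,1,0,0,0,0,0,0,1,0,0,0,0,0,0,1]'

```text
clock: 10.77
eef_pos: [266.2, 504.5, 194.1]
eef_rot: [-3.141, -0.0, 2.971]
wrist_force: [0.3, -0.4, -0.2]
finger_gap: 0.6
finger_force: 0.0
```

```bash
python3 - <<'E'
from h import *
z0=np.load("pics/top0.npz")["p"];s0=np.load("pics/scene0.npz")["p"]
p,_=manip.camera("top");s,_=manip.camera("scene")
def knob(im,x0,y0,x1,y1,t):
    w=np.clip(t-im[y0:y1,x0:x1].max(2).astype(float),0,None);Y,X=np.mgrid[y0:y1,x0:x1];return ((w*X).sum()/w.sum()).round(2),((w*Y).sum()/w.sum()).round(2)
for im in(z0,p):print("top knob",knob(im,257,205,270,218,60))
for im in(s0,s):print("scene knob",knob(im,270,218,284,229,90))
mk=np.zeros(p.shape[:2],bool);mk[170:315,250:370]=1
for c,a in blobs((p.max(2)<50)&mk,12,300):
    w=onplane("top",*c,70)[:2]-[412.5,215.5];print(c,a,np.degrees(np.arctan2(w[1],w[0])).round(1))
cv2.imwrite("pics/top2c.png",cv2.resize(p[170:315,215:410],None,fx=4,fy=4,interpolation=cv2.INTER_CUBIC))
E
```

```text
top knob (np.float64(263.52), np.float64(211.16))
top knob (np.float64(263.5), np.float64(211.16))
scene knob (np.float64(276.25), np.float64(223.66))
scene knob (np.float64(276.23), np.float64(223.61))
[263.5, 211.2] 22 59.2
[331.5, 210.4] 28 -34.4
[279.6, 220.0] 32 57.4
[341.2, 261.8] 16 -122.9
[288.6, 272.1] 39 147.7
```

View pics/top2c.png

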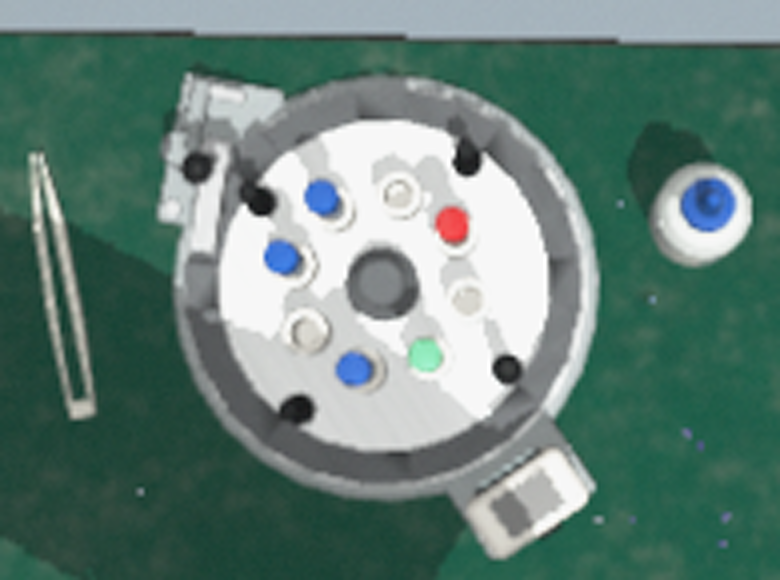

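The knob is back at its starting pixel to within 0.05 px in both views, so the pawl is fully down. The carousel is about -0.79 rad, the tubes are upright, and the bottle and tweezers haven't moved.

```bash
python3 -c "
from cell import manip
print(manip.sign_off())"
```

```text
the job is handed in; nothing more can be done
None
```

The job is handed in, with no verdict returned: by the cameras the carousel stands one tooth back (about -0.79 rad), the pawl is fully down again, and the tubes, bottle and tweezers look undisturbed.

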